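# Shut and bolt the duct access door

## Robot

A 6-joint arm with a two-finger parallel gripper is mounted at the origin on the work surface. World frame = base frame: x ahead of the robot, y to its left, z up, the work surface at z = 0. Lengths are in m, angles in rad, forces in N, time in s.
With the tool pointing down it reaches from about 0.425 to 0.95 m from the base axis. Payload 3.5 kg.
Tool frame: the origin (TCP) lies between the finger pads; the fingertips stand 8 mm ahead of it and the grasp point (between the pads) lies 11 mm behind it; z points along the fingers, y is the direction in which the jaws open and shut (so a half turn about z gives the same grasp; the last joint's range is limited). The gripper opens to 85 mm and grips with 20 to 120 N. Pads are 22 mm wide; open, the fingers measure 114 mm over their backs; the gripper's body (76 mm by 85 mm) begins 54 mm behind the grasp point. The pads swing forward as they close: fully open they stand 13 mm farther back than shut.
Start: joints at [1.065, 0.286, 1.577, -0, 1.279, -0.15], TCP at [0.235, 0.633, 0.239] pointing down, gripper open.
Joint ranges: [-2.77, 2.77], [-0.9, 2.22], [0.21, 2.48], [-1.53, 4.67], [0.24, 2.81], [-2.84, 2.84]. Speed limits (rad/s): [2.79, 2.79, 3.14, 3.14, 3.14, 3.14].

## Interface

Orientations are given as a rotation vector (axis times angle).
In Python, from rig import * gives the robot as it stands. The module is installed in compiled form; this text tells all that it offers.
- The arm moves only by the tool jog_arm, never from a script. Its argument "rows" is a list of rows, each a list of 2 entries, a list of its own where there are three numbers: the shift along the world's x, y, z as a fraction of full scale, then the turn, a rotation vector about the world's x, y, z as a fraction of full scale. A call has 1 to 8 rows; each row shifts and turns the commanded pose from where the row before left it; what a row does not reach is not made up. Full scale, the value 1, is 40 mm for a shift and 0.15 rad for a turn. A row lasts 1/8 s, in which the tool goes at most 62.5 mm and 10.7 degrees, less where a joint would pass 70% of its speed; a pose out of reach is approached as far as the arm can. A call with a number of a shift or a turn outside -1 to 1 is refused whole. A call with a gripper value outside its range is refused whole. "jaw" is the opening, from 0 (shut) to 1 (fully open), set as the call begins (left out, the last holds). The fingers move at their own pace and stop on an object; "newtons" is the grip in N (left out, the last holds). Time passes only in rows, so rows that do not move let the fingers close. It gives the time, the measured TCP pose, the force and the opening at its end, in the units of the state.
- observe(): the state, without advancing time (a new reading comes with each control period).
- snapshot(name): name is "side" or "top"; returns a dict with "image" (400x640x3 uint8, blue, green, red), "camera_matrix" (3x3 intrinsics, pixels), "k1" (the pictures are not rectified: a ray, as slopes to the right and down, at radius r is drawn at 1 + k1 r^2 times it, then the intrinsics apply), "T" (4x4, takes a point from camera to world coordinates). Camera axes: x right, y up, looking along -z (the intrinsics and any distortion apply to the point x, -y, -z); pixel columns grow to the right and rows downward; lengths in m; the calibration is good to about 2 mm. A picture is of the moment at which its call begins. There is no depth.
- sign_off(): hands the job in, once; it reports no verdict.
The state is a dict: "time_s": time; "joint_pos": joint angles; "qvel": joint speeds; "effort": joint torques, N m; "position": TCP position; "tool_rot": TCP orientation; "force": force on the tool from outside, world axes, zero at the start; "wrist_torque": the same for the moment, N m; "opening": finger opening in m.
Only numpy, scipy, OpenCV 4.12 (cv2) and the standard library are available. Lean on these libraries where they do the work, as an engineer would, in place of code of your own. Each camera call takes 0.05 s, during which the arm holds its last target.

## Task

The access door in the top of the galvanised duct stands ajar: push it shut with the fingertips. Then press the yellow spring catch beside the bolt down with one fingertip and, while keeping it down, slide the bolt fully home over the door with the other fingertip against its red lug; then let go, so that the catch springs back up and locks the bolt. Only push and press: do not lift the door any further open, and leave the tools and parts lying on the duct and around it where they are.

Things in the scene. Friction and masses are not known exactly. Their poses are not given: they have to be found in the camera images.
- duct: Galvanised duct section, 300 mm (its x) by 460 mm (its y) by 100 mm, fixed on 25 mm battens on the bench, with a flange frame at each open y end, 16 mm higher than its top. Origin: under its centre, at bench height; z up; its flat top lies 125 mm above the origin. The bolt lies on the half towards its -y end, the door in the half towards its +y end.
- door_edge (a point): Middle of the door's free edge, on its upper face; moves with it. The door is a flat panel, 180 mm (along the duct's x) by 180 mm from this edge to its hinge; shut, its upper face is 5 mm above the duct's top. A dark keeper strap (44 mm along x, 10 mm wide, 18 mm high) stands on it 13 mm in from this edge, its middle 22 mm to the +x side of this point; the bolt slides under it.
- door_hinge (a point): Middle of the door's hinge line, which runs along the duct's x, 184 mm to the +y side of the duct's origin, 2 mm above the duct's top.
- door (a joint): Opening angle of the door (rad): 0 shut, grows as its free edge rises. The hinge is stiff: the door stays where it is left. About 2 to 5 N on its free edge, downwards, pushes it shut.
- bolt_slide (a joint): How far the bolt has slid (m) along the duct's +y: 0 drawn back, 0.032 fully home against its stop. It slides with about 3 N. The catch locks it at both ends of its travel (it can then move by 1.5 mm when drawn and 2.5 mm when home).
- bolt: The bolt: a flat dark bar along the duct's y, on it a dark carriage with a red upright lug, 28 mm wide (x). Axes as the duct's. Origin: on the lug's flat rear (-y) face, mid-width, at the level of the duct's top. Heights above the duct's top: rear face from 18 to 58 mm; behind it lies only the bar, top at 18 mm, and from 33 mm behind it (drawn) a guide strap, top at 22 mm.
- lug_face (a point): Point on the lug's rear face, mid-width, 43 mm above the duct's top, 15 mm below the lug's top: push hereabouts towards the duct's +y. The carriage is 20 mm long (y); its side arm, 27 to 35 mm above the duct's top, reaches 40 mm from here to the -x side, towards the catch.
- catch_hinge (a joint): Angle of the spring catch (rad): 0 up (locking), grows as it is pressed, stop at 0.22. From 0.12 on the bolt is free to slide; 0.16 is a good depth. The pad's middle line sinks 4 mm per 0.1 rad. It takes about 3 N to start and 7 N fully down, and springs up when released, except while the bolt is part-way, when its tooth stays under the carriage's side arm.
- catch: The spring catch: a steel treadle plate beside the bolt, hinged along its outer (-x) edge, with a yellow ribbed pad on it, 26 mm wide (x) by 68 mm long (y). Axes as the duct's while up; tilts with the catch. Origin: on its hinge line, at mid-length, 40 mm to the -x side of the pad's middle line. Press the pad anywhere on its middle line; a fingertip may slide along it.
- pad_top (a point): Centre of the catch pad's upper face, 32 mm above the duct's top while up. It lies 57 mm to the -x side of the lug's middle and, with the bolt drawn, 5 mm ahead (+y) of the lug's rear face, so the pad reaches from 29 mm behind that face to 39 mm ahead of it. The catch's plate, 7 mm lower, reaches 16 mm beyond the pad towards the bolt.
- rivet_jar: Clear round jar of rivets with a blue cap, 42 mm across, 58 mm high, standing on the duct. Origin: centre of its underside. Leave alone.
- marker: White marker pen with a black cap, 118 mm long (y), 16 mm thick, lying on the duct beside the door. Origin: under its middle. Leave alone.
- screwdriver: Screwdriver with an orange handle 24 mm wide, 175 mm long (y), lying on the duct beside the door. Origin: near its middle, underneath. Leave alone.
- tin_snips: Tin snips with green handles, 270 mm long, lying on the bench. Leave alone.
- end_cap: Open round galvanised end cap, 150 mm across, 100 mm high, on the bench. Leave alone.
- nibbler: Blue and steel power nibbler, about 260 mm long, 66 mm high, lying on the bench. Leave alone.
- drink: Amber bottle with a yellow cap, 64 mm across, 200 mm high, on the bench. Leave alone.
- mallet: Black rubber mallet with a wooden handle, 290 mm long, 60 mm high, lying on the bench. Leave alone.

How it is judged:
By the outcome, as a careful person would: the job done as asked, in the order asked, and still so for the second after the job is handed in, with the robot touching nothing.
It also fails if it takes over 48 s, if anything falls off the work surface, if the arm or the gripper's body presses on something with over 40 N, if the wrist force passes 120 N, or if a joint passes its speed limit or range.

## Working session

There is one attempt and no reset: what is moved stays moved. The work goes in short steps, Python scripts to look and compute and a tool call to move; the robot and the scene stay as the last step left them, time stands still between calls to the robot, and variables do not carry over. Pictures are saved under pics/ and viewed, and the job is handed in when it is done.

Besides the shell and the picture viewer there is one more tool, called after "Request:" as name(argument=value, ...) on one line, values as JSON. jog_arm: Moves the arm, as the interface text tells. Shift numbers are shares of 40 mm and turn numbers shares of 0.15 rad, none past 1 either way. Its arguments: {"type":"object","properties":{"rows":{"type":"array","items":{"type":"array"}},"jaw":{"type":"number"},"newtons":{"type":"number"}},"required":["rows"]}

```bash
mkdir -p pics
python3 - <<'E'
from rig import *
import cv2, pickle
o=observe(); print({k:o[k] for k in ('time_s','position','tool_rot','force','opening')})
for n in ('side','top'):
    s=snapshot(n); cv2.imwrite(f'pics/{n}0.png',s['image']); pickle.dump(s,open(f'{n}0.pkl','wb')); print(n,s['camera_matrix'],s['k1'],s['T'])
E
```

```text
{'time_s': 0.0, 'position': array([0.23477738, 0.63215663, 0.23791824]), 'tool_rot': array([-0.55585693, -3.09122499,  0.00353624]), 'force': array([-0.75657035,  0.26444063,  0.00716172]), 'opening': 0.08542827255387479}
side [[481.11597423   0.         319.3014363 ]
 [  0.         481.11597423 203.11511079]
 [  0.           0.           1.        ]] -0.10983680052975546 [[ 0.99573711  0.0640325  -0.06638853  0.43361609]
 [-0.09209951  0.72946627 -0.67778805 -1.17721165]
 [ 0.00502773  0.68101307  0.732254    1.34830043]
 [ 0.          0.          0.          1.        ]]
top [[427.95284716   0.         320.19243778]
 [  0.         427.95284716 194.29462821]
 [  0.           0.           1.        ]] 0.02612606473733143 [[-0.02415511  0.99610622 -0.0847876   0.40021475]
 [-0.99970092 -0.02439198 -0.00175878 -0.04083815]
 [-0.00382007  0.08471975  0.9963975   1.46405415]
 [ 0.          0.          0.          1.        ]]
```

View pics/side0.png

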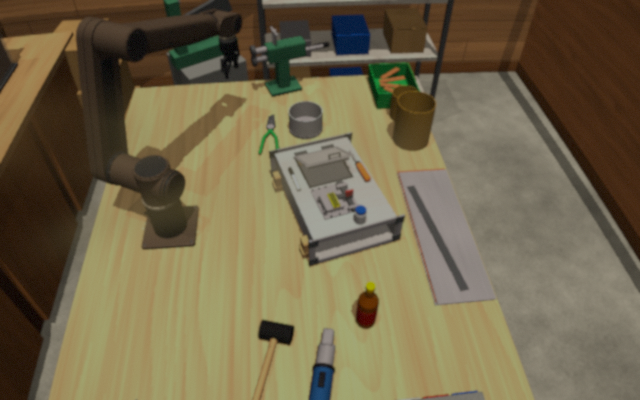

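View pics/top0.png

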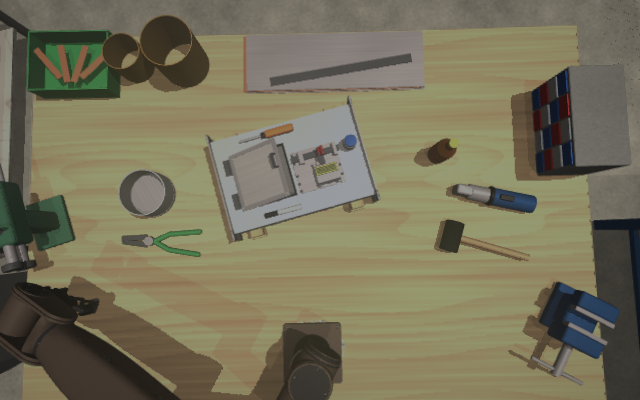

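```bash
cat > h.py <<'E'
import cv2,numpy as np,pickle
from scipy.optimize import least_squares
def proj(s,P):
    P=np.atleast_2d(P); T=s['T']; c=(P-T[:3,3])@T[:3,:3]
    x=c[:,0]/-c[:,2]; y=-c[:,1]/-c[:,2]; r2=x*x+y*y; f=1+s['k1']*r2
    K=s['camera_matrix']; return np.c_[K[0,0]*x*f+K[0,2],K[1,1]*y*f+K[1,2]]
def onplane(s,uv,z):
    r=least_squares(lambda p:(proj(s,[p[0],p[1],z])-uv).ravel(),[.6,0.1],x_scale=.1); return r.x
def crop(s,u0,v0,u1,v1,k,name,pts=None):
    im=cv2.resize(s['image'][v0:v1,u0:u1],None,fx=k,fy=k,interpolation=cv2.INTER_CUBIC)
    if pts is not None:
        for p in proj(s,pts):
            q=((p-[u0,v0]+.5)*k-.5); cv2.circle(im,tuple(int(round(v)) for v in q),2,(0,0,255),-1)
    cv2.imwrite('pics/'+name+'.png',im)
E
python3 - <<'E'
from h import *
t=pickle.load(open('top0.pkl','rb'));s=pickle.load(open('side0.pkl','rb'))
crop(t,200,95,386,243,4,'topc0'); crop(s,265,130,408,265,5,'sidec0' )
E
```

```text
(no output)
```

View pics/topc0.png

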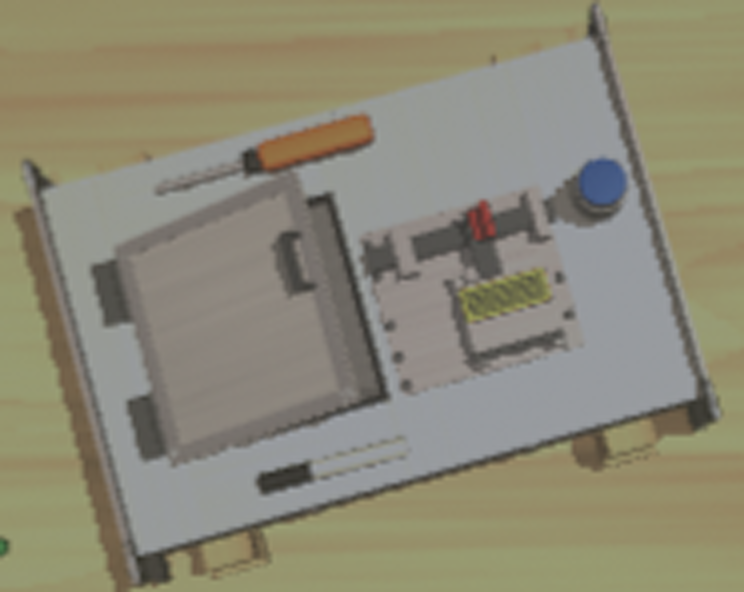

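View pics/sidec0.png

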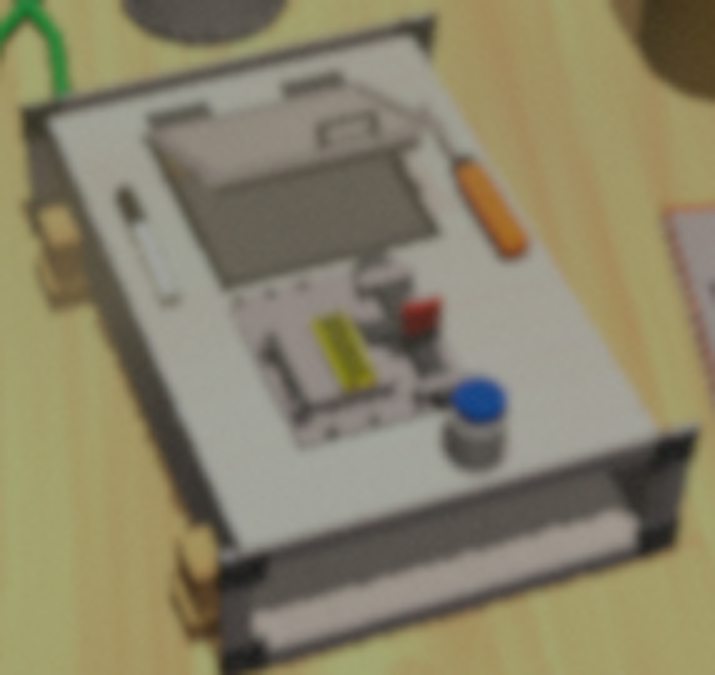

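```bash
cat > fit.py <<'E'
from h import *
t=pickle.load(open('top0.pkl','rb'));s=pickle.load(open('side0.pkl','rb'))
ut=lambda a:(np.array(a,float)+.5)/4-.5+[200,95]
us=lambda a:(np.array(a,float)+.5)/5-.5+[265,130]
def R(th): c,s_=np.cos(th),np.sin(th); return np.array([[c,-s_,0],[s_,c,0],[0,0,1]])
def W(p,P): return np.atleast_2d(P)@R(p[2]).T+[p[0],p[1],0]
# params: x,y,yaw, padx,pady (duct frame), door angle
def door(a,x,l,h=.003):   # l from hinge
    return [x, .184-l*np.cos(a)+h*np.sin(a)*0, .127+l*np.sin(a)+h]
if __name__=='__main__':
    pad_t=ut([(459,293),(545,268),(551,297),(468,322)]); pad_s=us([(312,320),(342,313),(376,384),(346,390)])
    def linedist(c,P,uv):  # points P(2) define line, uv points
        a,b=proj(c,P); n=np.array([-(b-a)[1],(b-a)[0]]); n/=np.linalg.norm(n); return (uv-a)@n
    def res(p):
        # pad corners order in top: left-top = (+x,+y), right-top=(+x,-y), right-bot(-x,-y), left-bot
        hx,hy=.013,.034
        C=lambda sg:[[p[3]+i*hx,p[4]+j*hy,.157] for i,j in sg]
        r=[]
        r.append((proj(t,W(p,C([(1,1),(1,-1),(-1,-1),(-1,1)])))-pad_t).ravel())
        r.append((proj(s,W(p,C([(-1,1),(1,1),(1,-1),(-1,-1)])))-pad_s).ravel())
        for c,xx,uv in((t,-.15,ut([(143,552),(690,405)])),(t,.15,ut([(50,187),(590,38)])),(s,-.15,us([(50,120),(228,550)])),(s,.15,us([(412,40),(655,430)]))):
            r.append(linedist(c,W(p,[[xx,-.22,.125],[xx,.22,.125]]),uv))
        # door corners
        w=.09
        D=[door(p[5],w,.18),door(p[5],-w,.18),door(p[5],-w,0),door(p[5],w,0)]
        D=np.array(D); D[:,0]+=p[6]
        r.append((proj(t,W(p,D))-ut([(298,174),(352,400),(175,462),(118,248)])).ravel())
        r.append((proj(s,W(p,D[1:3]))-us([(215,185),(150,135)])).ravel())
        return np.concatenate(r)
    q=least_squares(res,[.6,.1,.25,0,-.08,.5,0],loss='soft_l1',x_scale=[.1,.1,.1,.1,.1,.1,.1])
    print(q.x.round(4)); print(res(q.x).round(1)); np.save('fit.npy',q.x)
    p=q.x; a=p[5]
    padc=np.array([p[3],p[4],.157]); lug=np.array([p[3]+.057,p[4]-.005,.125])
    pts=[[i*.15,j*.23,.125] for i in(-1,1) for j in(-1,1)]+[[p[3]+i*.013,p[4]+j*.034,.157] for i in(-1,1) for j in(-1,1)]
    pts+=[list(lug+[i*.014,0,h]) for i in(-1,1) for h in(.018,.058)]
    pts+=[[door(a,x+p[6],l)[k] for k in range(3)] for x in(-.09,.09) for l in(0,.18)]
    pts=W(p,pts)
    crop(t,200,95,386,243,4,'topfit',pts); crop(s,265,130,408,265,5,'sidefit',pts)
    print('pad',W(p,padc),'lug face43',W(p,lug+[0,0,.043]),'door edge',W(p,door(a,p[6],.18)),'shut',W(p,door(0,p[6],.18)))
E
python3 fit.py
```

```text
[ 0.5991  0.0457  0.245  -0.0334 -0.1005  0.4983  0.002 ]
[ 0.4 -0.6  0.1 -0.2  0.9  0.6  0.4  0.2 -0.6 -0.4  0.4 -0.8  0.7 -1.3
 -0.5 -0.7  0.7 -0.3  0.2  0.9 -0.3 -1.9 -0.5  0.4  0.1 -1.8  2.5  0.1
 -0.2  0.3 -0.3 -1.2 -1.3 -0.6 -1.  -0.6]
pad [[ 0.59104772 -0.0599555   0.157     ]] lug face43 [[ 0.64755843 -0.05098106  0.168     ]] door edge [[0.59470494 0.07126557 0.21602425]] shut [[0.60001346 0.05003245 0.13      ]]
```

View pics/topfit.png

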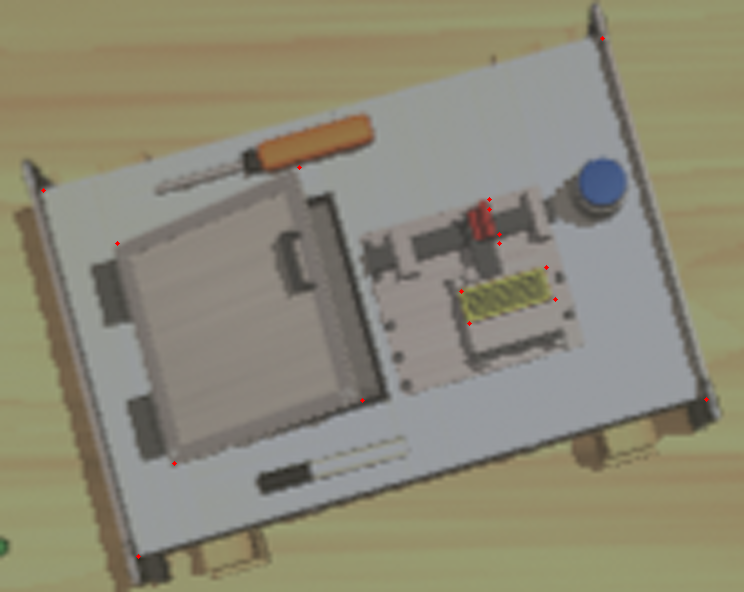

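View pics/sidefit.png

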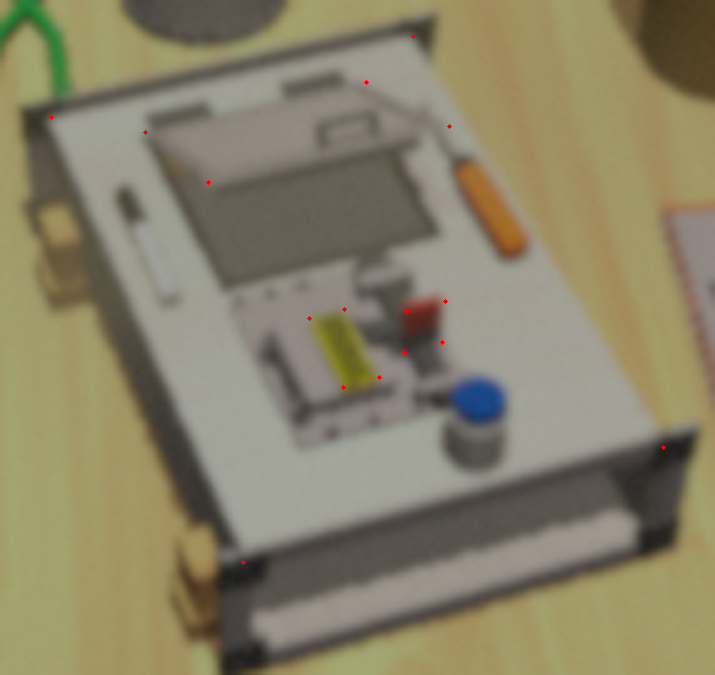

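```bash
cat > w.py <<'E'
from fit import *
from scipy.spatial.transform import Rotation as Ro
p=np.load('fit.npy')
def D2W(x,y,z=0): return W(p,[[x,y,z]])[0]
def W2D(w): return (np.array(w)-[p[0],p[1],0])@R(p[2])
def need(target,yaw=None):
    from rig import observe
    o=observe(); d=np.array(target)-o['position']; r=Ro.from_rotvec(o['tool_rot']).as_matrix()
    # desired: z down, tool y along duct +x
    yw=p[2] if yaw is None else yaw
    yv=np.array([np.cos(yw),np.sin(yw),0]); zv=np.array([0,0,-1.]); xv=np.cross(yv,zv)
    Rt=np.c_[xv,yv,zv]; dr=Ro.from_matrix(Rt@r.T).as_rotvec()
    print('t',o['time_s'],'pos',o['position'].round(4),'duct',W2D(o['position']).round(4),'F',o['force'].round(2),'op',round(o['opening'],4))
    print('shift/40mm',(d/.04).round(3),'turn/.15',(dr/.15).round(3))
E
python3 - <<'E'
from w import *
need(D2W(-.045,.045,.29))
j=onplane(t,ut([603,182]),.183); print('jar duct',W2D([*j,.183]), 'pad',p[3:5],'lug',p[3]+.057,p[4]-.005)
E
```

```text
t 0.1 pos [0.2348 0.6322 0.2381] duct [-0.2111  0.6574  0.2381] F [-0.01  0.53  0.18] op 0.0855
shift/40mm [  7.742 -13.845   1.298] turn/.15 [ 0.008 -0.012 -6.467]
jar duct [ 0.02706057 -0.1920923   0.183     ] pad [-0.03339109 -0.10052909] lug 0.023608912155019715 -0.10552908673061767
```

Request:
jog_arm(rows=[[[0.2,-0.5,0.3],[0,0,-0.2]],[[0.5,-0.9,0.3],[0,0,-0.4]],[[0.5,-0.9,0.3],[0,0,-0.4]],[[0.5,-0.9,0.3],[0,0,-0.4]],[[0.5,-0.9,0.1],[0,0,-0.4]],[[0.5,-0.9,0],[0,0,-0.4]],[[0.5,-0.9,0],[0,0,-0.4]],[[0.5,-0.9,0],[0,0,-0.4]]], jaw=0.5)

```text
time_s: 1.1
position: [0.3833, 0.3594, 0.2908]
tool_rot: [-1.234, -2.889, 0.001]
force: [0.4, -0.3, 0.6]
opening: 0.0426
```

Request:
jog_arm(rows=[[[0.5,-0.9,0],[0,0,-0.4]],[[0.5,-0.9,0],[0,0,-0.4]],[[0.5,-0.9,0],[0,0,-0.4]],[[0.5,-0.9,0],[0,0,-0.4]],[[0.5,-0.9,0],[0,0,-0.4]],[[0.5,-0.9,0],[0,0,-0.4]],[[0.5,-0.9,0],[0,0,-0.4]],[[0,0,0],[0,0,0]]])

```text
time_s: 2.1
position: [0.5237, 0.1066, 0.2906]
tool_rot: [-1.812, -2.566, 0.002]
force: [-0.3, -0.3, -1.0]
opening: 0.0427
```

Run:
```python
from w import *
need(D2W(-.045,.045,.29))
```

```text
t 2.1 pos [0.5237 0.1066 0.2906] duct [-0.0583  0.0774  0.2906] F [-0.29 -0.34 -0.98] op 0.0427
shift/40mm [ 0.519 -0.706 -0.014] turn/.15 [ 0.001 -0.009 -0.641]
```

Request:
jog_arm(rows=[[[0.26,-0.35,0],[0,0,-0.32]],[[0.26,-0.35,-0.2],[0,0,-0.32]],[[0,0,-0.6],[0,0,0]],[[0,0,0],[0,0,0]]])

```text
time_s: 2.6
position: [0.5427, 0.0806, 0.2563]
tool_rot: [-1.927, -2.476, 0.005]
force: [-0.9, 0.9, -0.8]
opening: 0.0427
```

Run:
```python
from w import *
from rig import snapshot
need(D2W(-.045,.045,.26))
for n in('side','top'):
    a=snapshot(n); pickle.dump(a,open(n+'1.pkl','wb'))
    if n=='side': crop(a,265,100,408,265,5,'side1')
    else: crop(a,200,95,386,243,4,'top1')
a=pickle.load(open('side1.pkl','rb')); cv2.imwrite('pics/s1full.png',a['image'])
```

```text
t 2.6 pos [0.5427 0.0806 0.2563] duct [-0.0462  0.0476  0.2563] F [-0.87  0.94 -0.82] op 0.0427
shift/40mm [ 0.045 -0.055  0.092] turn/.15 [-0.001 -0.038 -0.021]
```

View pics/side1.png

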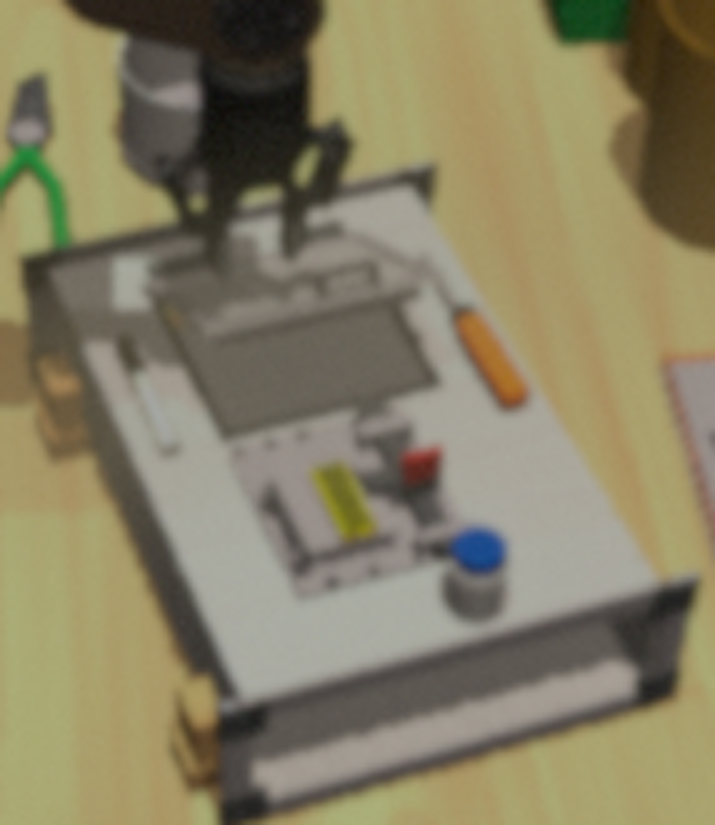

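View pics/top1.png

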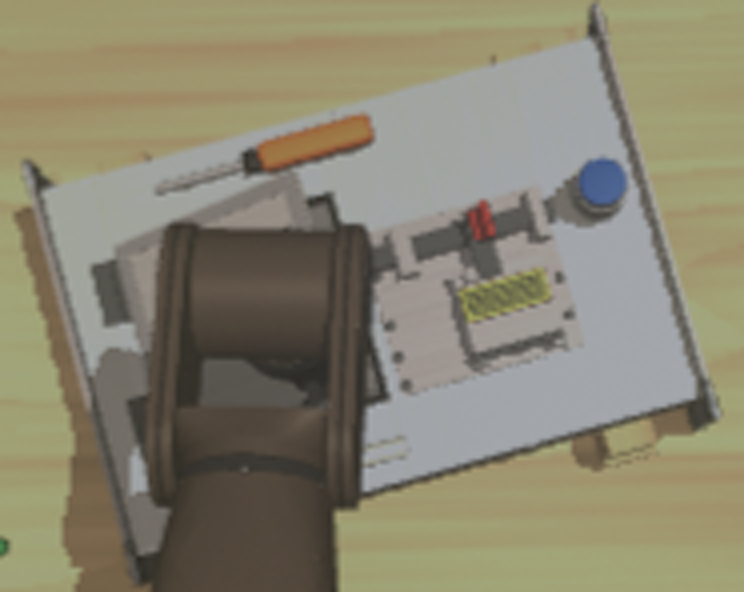

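Run:
```python
from w import *
a=pickle.load(open('side1.pkl','rb'))
f=lambda P:((proj(a,W(p,P))-[265,100]+.5)*5-.5).round(0)
for z in(.248,.252,.256): print(z,f([[-.046-.0285,.0476,z],[-.046+.0285,.0476,z],[-.046-.0285,.0366,z],[-.046+.0285,.0366,z]]).tolist())
```

```text
0.248 [[216.0, 274.0], [294.0, 256.0], [221.0, 284.0], [299.0, 266.0]]
0.252 [[216.0, 269.0], [294.0, 252.0], [221.0, 279.0], [299.0, 261.0]]
0.256 [[216.0, 265.0], [294.0, 247.0], [221.0, 275.0], [300.0, 257.0]]
```

Request:
jog_arm(rows=[[[0,0,-0.3],[0,0,0]],[[0,0,-0.3],[0,0,0]],[[0,0,-0.3],[0,0,0]],[[0,0,-0.3],[0,0,0]],[[0,0,-0.3],[0,0,0]],[[0,0,-0.3],[0,0,0]],[[0,0,-0.3],[0,0,0]],[[0,0,0],[0,0,0]]])

```text
time_s: 3.7
position: [0.5428, 0.0809, 0.1734]
tool_rot: [-1.927, -2.477, 0.002]
force: [-0.8, 0.6, 0.6]
opening: 0.0428
```

Run:
```python
from w import *
from rig import snapshot
need(D2W(-.045,.045,.14))
a=snapshot('side'); crop(a,265,100,408,220,5,'side2')
```

```text
t 3.7 pos [0.5428 0.0809 0.1734] duct [-0.046   0.0478  0.1734] F [-0.8   0.6   0.57] op 0.0428
shift/40mm [ 0.042 -0.063 -0.836] turn/.15 [-0.005 -0.023 -0.025]
```

View pics/side2.png

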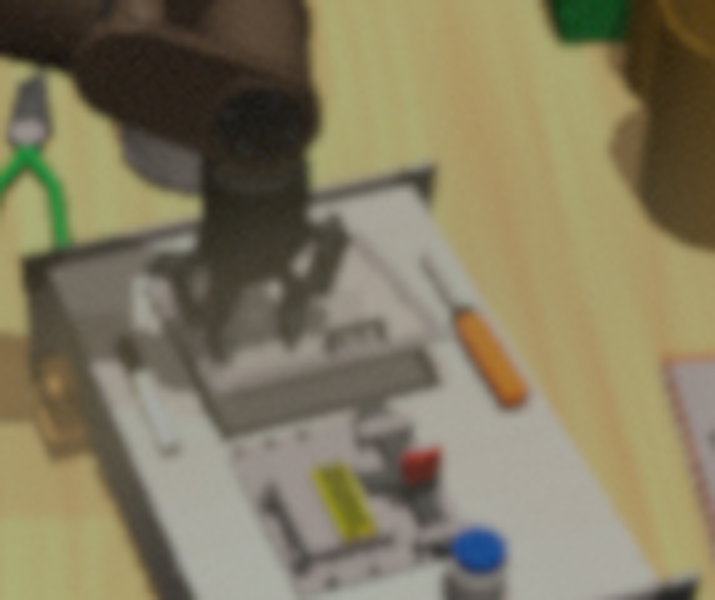

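Request:
jog_arm(rows=[[[0,0,-0.2],[0,0,0]],[[0,0,-0.2],[0,0,0]],[[0,0,-0.2],[0,0,0]],[[0,0,-0.15],[0,0,0]],[[0,0,-0.1],[0,0,0]],[[0,0,0],[0,0,0]]])

```text
time_s: 4.5
position: [0.5432, 0.081, 0.1405]
tool_rot: [-1.927, -2.478, 0.001]
force: [0.1, 1.0, -0.2]
opening: 0.0429
```

Request:
jog_arm(rows=[[[0,0,-0.05],[0,0,0]],[[0,0,-0.05],[0,0,0]],[[0,0,0],[0,0,0]]])

```text
time_s: 4.88
position: [0.5436, 0.0809, 0.1369]
tool_rot: [-1.928, -2.48, 0.0]
force: [-0.0, -0.7, -0.5]
opening: 0.0425
```

Request:
jog_arm(rows=[[[0,0,-0.05],[0,0,0]],[[0,0,-0.05],[0,0,0]],[[0,0,0],[0,0,0]]])

```text
time_s: 5.25
position: [0.544, 0.0809, 0.1361]
tool_rot: [-1.927, -2.48, 0.001]
force: [-7.4, -0.7, 12.6]
opening: 0.0427
```

Request:
jog_arm(rows=[[[0,0,0.2],[0,0,0]],[[0,0,0.8],[0,0,0]],[[0,0,0.9],[0,0,0]],[[0,0,0],[0,0,0]]])

```text
time_s: 5.75
position: [0.5461, 0.0807, 0.2129]
tool_rot: [1.925, 2.475, 0.007]
force: [-0.8, -0.2, -0.5]
opening: 0.0425
```

Run:
```python
from w import *
from rig import snapshot
need(D2W(p[3]+.0285,p[4]-.005-.0115-.006,.21))
a=snapshot('side'); crop(a,265,100,408,220,5,'side3',W(p,[door(0,x+p[6],.18) for x in(-.09,.09)]))
```

```text
t 5.75 pos [0.5461 0.0807 0.2129] duct [-0.0429  0.0468  0.2129] F [-0.83 -0.16 -0.48] op 0.0425
shift/40mm [ 1.951 -3.888 -0.072] turn/.15 [ 0.001  0.051 -0.026]
```

View pics/side3.png

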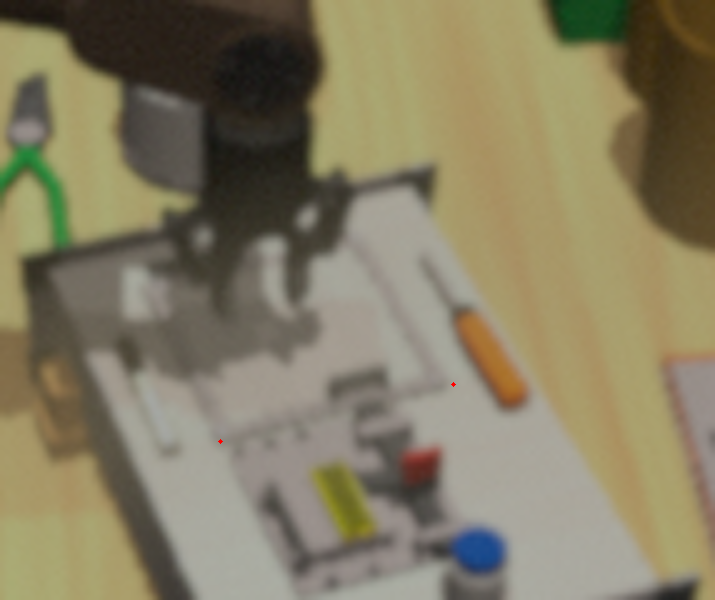

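Request:
jog_arm(rows=[[[0.4,-0.8,0],[0,0.05,0]],[[0.4,-0.8,0],[0,0,-0.03]],[[0.4,-0.8,0],[0,0,0]],[[0.4,-0.8,0],[0,0,0]],[[0.35,-0.7,0],[0,0,0]],[[0,0,0],[0,0,0]]])

```text
time_s: 6.55
position: [0.6215, -0.0769, 0.2067]
tool_rot: [-1.932, -2.466, 0.009]
force: [0.2, -0.8, 0.5]
opening: 0.0429
```

Run:
```python
from w import *
from rig import snapshot
need(D2W(p[3]+.0285,p[4]-.005-.0115-.006,.21))
for n in('side','top'):
    a=snapshot(n); pickle.dump(a,open(n+'4.pkl','wb'))
    if n=='side': crop(a,310,160,380,240,8,'side4')
    else: crop(a,280,95,386,215,5,'top4')
```

```text
t 6.55 pos [ 0.6215 -0.0769  0.2067] duct [-0.0079 -0.1243  0.2067] F [ 0.2  -0.77  0.5 ] op 0.0429
shift/40mm [0.066 0.05  0.082] turn/.15 [-0.006 -0.072  0.022]
```

View pics/side4.png

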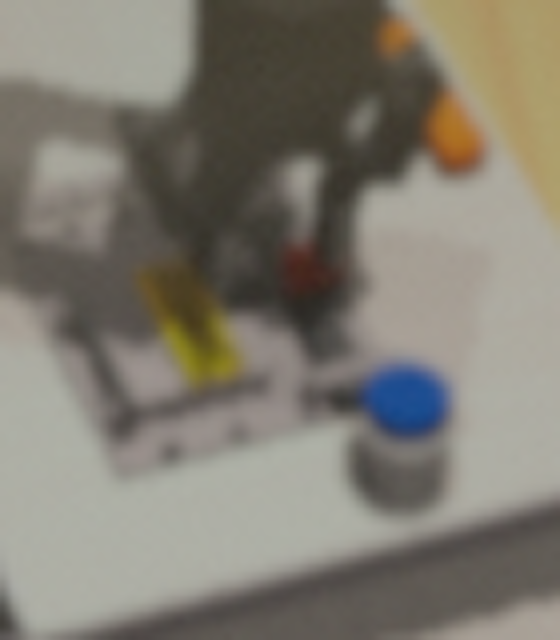

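View pics/top4.png

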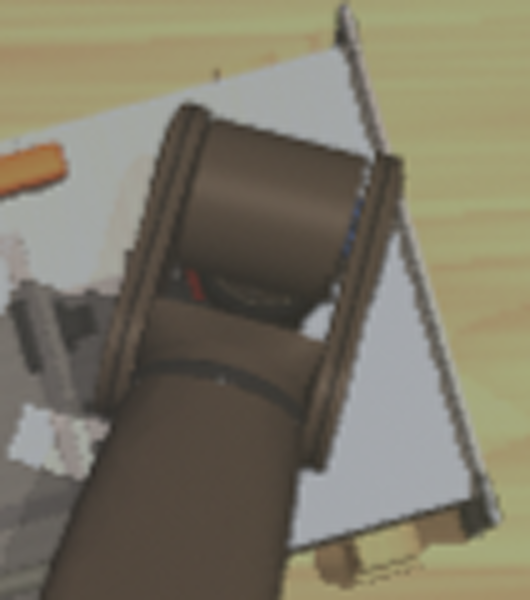

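Run:
```python
from w import *
L=[p[3]+.057,p[4]-.005,.125]
pts=W(p,[[L[0]+i*.014,L[1],.125+h] for i in(-1,1) for h in(.018,.058)]+[[p[3]+i*.013,p[4]+j*.034,.157] for i in(-1,1) for j in(-1,1)])
crop(t,300,130,350,182,11,'tz',pts); crop(s,310,180,365,230,11,'sz',pts)
```

```text
(no output)
```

View pics/tz.png

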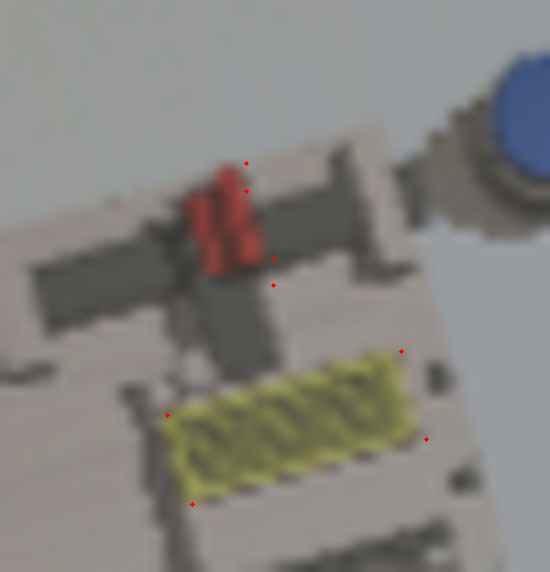

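View pics/sz.png

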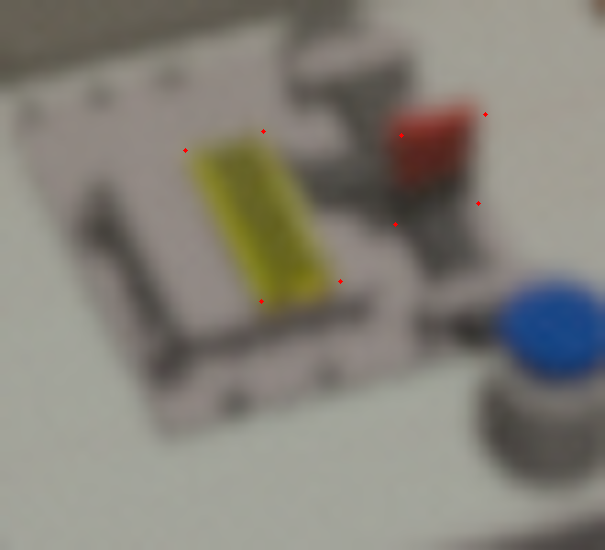

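Request:
jog_arm(rows=[[[0.07,0.03,-0.2],[0,-0.07,0.02]],[[0,0,-0.3],[0,0,0]],[[0,0,-0.3],[0,0,0]],[[0,0,-0.15],[0,0,0]],[[0,0,0],[0,0,0]]])

```text
time_s: 7.28
position: [0.6242, -0.0739, 0.1703]
tool_rot: [1.93, 2.478, 0.002]
force: [0.5, 0.1, 0.7]
opening: 0.043
```

Run:
```python
from w import *
from rig import snapshot
need(D2W(p[3]+.0285,p[4]-.005-.0115-.006,.157))
a=snapshot('side'); crop(a,310,160,380,240,8,'side5')
```

```text
t 7.275 pos [ 0.6242 -0.0739  0.1703] duct [-0.0046 -0.1221  0.1703] F [0.46 0.08 0.72] op 0.043
shift/40mm [-0.002 -0.025 -0.333] turn/.15 [-0.003  0.009 -0.017]
```

View pics/side5.png

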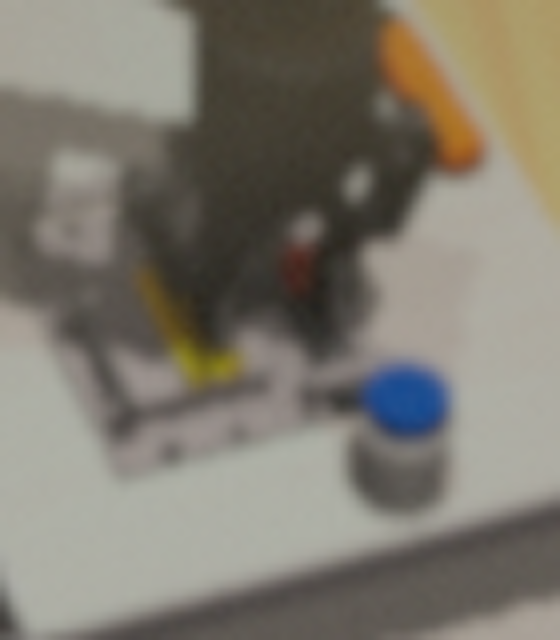

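Request:
jog_arm(rows=[[[-0.04,-0.02,-0.1],[0,0,0]],[[0,0,-0.1],[0,0,0]],[[0,0,-0.03],[0,0,0]],[[0,0,0],[0,0,0]]])

```text
time_s: 7.82
position: [0.6233, -0.075, 0.1627]
tool_rot: [1.928, 2.476, 0.003]
force: [-0.4, 0.3, 2.5]
opening: 0.0428
```

Request:
jog_arm(rows=[[[0,0,-0.08],[0,0,0]],[[0,0,-0.06],[0,0,0]],[[0,0,0],[0,0,0]],[[0,0,0],[0,0,0]]])

```text
time_s: 8.32
position: [0.6238, -0.0749, 0.1572]
tool_rot: [1.928, 2.475, 0.005]
force: [1.9, 0.8, 4.7]
opening: 0.043
```

Request:
jog_arm(rows=[[[0,0,-0.02],[0,0,0]],[[-0.012,0.05,0],[0,0,0]],[[-0.012,0.05,0],[0,0,0]],[[-0.012,0.05,0],[0,0,0]],[[0,0,0],[0,0,0]]])

```text
time_s: 8.95
position: [0.6226, -0.0706, 0.1567]
tool_rot: [1.925, 2.474, 0.001]
force: [1.2, -3.8, 4.5]
opening: 0.0426
```

Request:
jog_arm(rows=[[[-0.015,0.06,0],[0,0,0]],[[-0.015,0.06,0],[0,0,0]],[[-0.015,0.06,0],[0,0,0]],[[0,0,0],[0,0,0]]])

```text
time_s: 9.45
position: [0.6209, -0.0642, 0.1568]
tool_rot: [1.924, 2.473, -0.001]
force: [2.6, -5.3, 5.1]
opening: 0.0428
```

Run:
```python
from w import *
from rig import snapshot
need(D2W(p[3]+.0285,p[4]-.005-.0115+.032,.157))
a=snapshot('side'); crop(a,310,160,380,240,8,'side6')
a=snapshot('top'); crop(a,280,95,386,215,5,'top6')
```

```text
t 9.45 pos [ 0.6209 -0.0642  0.1568] duct [-0.0055 -0.1119  0.1568] F [ 2.6  -5.27  5.14] op 0.0428
shift/40mm [-0.148  0.656  0.006] turn/.15 [ 0.038  0.041 -0.023]
```

View pics/side6.png

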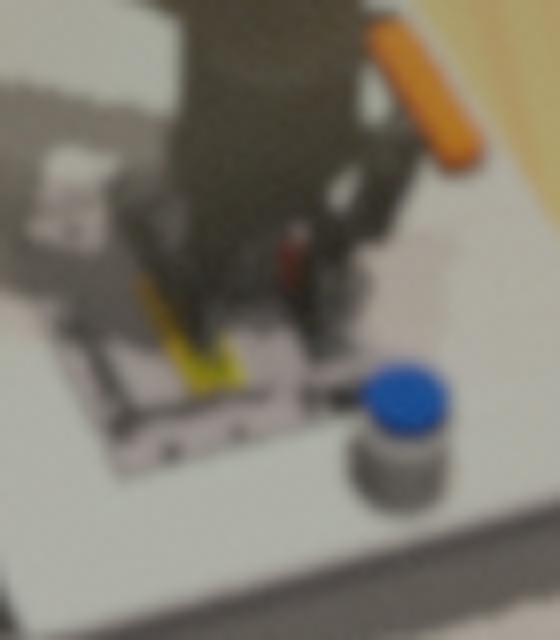

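Request:
jog_arm(rows=[[[-0.018,0.075,0],[0,0,0]],[[-0.018,0.075,0],[0,0,0]],[[-0.018,0.075,0],[0,0,0]],[[-0.018,0.075,0],[0,0,0]],[[0,0,0],[0,0,0]]])

```text
time_s: 10.18
position: [0.6178, -0.0523, 0.1568]
tool_rot: [1.924, 2.473, -0.002]
force: [1.8, -5.4, 5.7]
opening: 0.0424
```

Request:
jog_arm(rows=[[[-0.018,0.075,0],[0,0,0]],[[-0.018,0.075,0],[0,0,0]],[[-0.018,0.075,0],[0,0,0]],[[-0.012,0.05,0],[0,0,0]],[[0,0,0],[0,0,0]]])

```text
time_s: 10.8
position: [0.615, -0.0414, 0.1568]
tool_rot: [1.925, 2.474, -0.002]
force: [-0.3, -5.1, 5.9]
opening: 0.0429
```

Run:
```python
from w import *
from rig import snapshot
need(D2W(p[3]+.0285,p[4]-.005-.0115+.032,.157))
a=snapshot('side'); crop(a,310,160,380,240,8,'side7')
```

```text
t 10.8 pos [ 0.615  -0.0414  0.1568] duct [-0.0056 -0.0883  0.1568] F [-0.32 -5.06  5.95] op 0.0429
shift/40mm [-0.002  0.084  0.005] turn/.15 [ 0.039  0.033 -0.023]
```

View pics/side7.png

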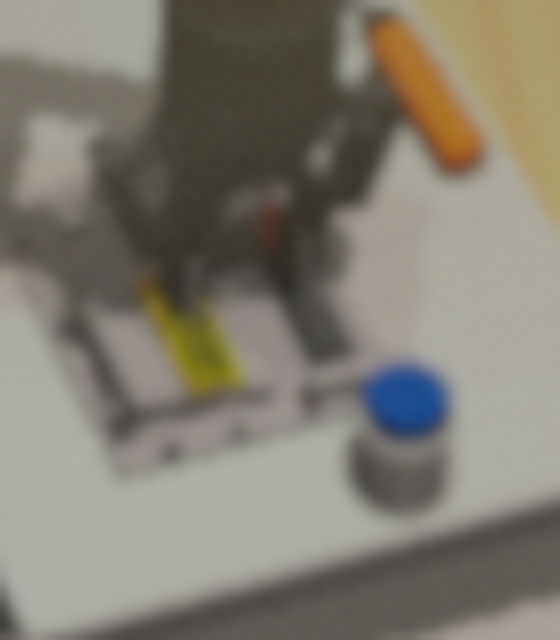

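Request:
jog_arm(rows=[[[-0.012,0.05,0],[0,0,0]],[[-0.012,0.05,0],[0,0,0]],[[0,0,0],[0,0,0]]])

```text
time_s: 11.22
position: [0.614, -0.0374, 0.1568]
tool_rot: [1.925, 2.474, -0.003]
force: [0.7, -6.2, 4.6]
opening: 0.0427
```

Request:
jog_arm(rows=[[[-0.01,0.04,0],[0,0,0]],[[0,0,0],[0,0,0]]])

```text
time_s: 11.48
position: [0.6137, -0.0361, 0.1568]
tool_rot: [1.925, 2.473, -0.003]
force: [1.3, -6.8, 6.2]
opening: 0.0423
```

Request:
jog_arm(rows=[[[-0.01,0.04,0],[0,0,0]],[[0,0,0],[0,0,0]]])

```text
time_s: 11.72
position: [0.6136, -0.0361, 0.1568]
tool_rot: [1.923, 2.471, -0.006]
force: [2.9, -11.2, 4.8]
opening: 0.0426
```

Request:
jog_arm(rows=[[[-0.01,0.04,0],[0,0,0]],[[0,0,0],[0,0,0]]])

```text
time_s: 11.98
position: [0.6137, -0.036, 0.1569]
tool_rot: [1.922, 2.468, -0.008]
force: [3.2, -15.2, 3.1]
opening: 0.0429
```

Request:
jog_arm(rows=[[[0.01,-0.04,0],[0,0,0]],[[0,0,0.1],[0,0,0]],[[0,0,0.15],[0,0,0]],[[0.01,-0.05,0.1],[0,0,0]],[[0.02,-0.08,0.3],[0,0,0]],[[0,0,0.8],[0,0,0]],[[0,0,0.9],[0,0,0]],[[0,0,0],[0,0,0]]])

```text
time_s: 12.98
position: [0.6153, -0.0367, 0.2537]
tool_rot: [1.925, 2.473, 0.008]
force: [0.6, 0.9, -0.5]
opening: 0.043
```

Request:
jog_arm(rows=[[[-0.5,0.6,0.5],[0,0,0]],[[-0.6,0.8,0.4],[0,0,0]],[[-0.6,0.9,0],[0,0,0]],[[-0.6,0.9,0],[0,0,0]],[[-0.6,0.9,0],[0,0,0]],[[-0.6,0.9,0],[0,0,0]],[[-0.6,0.9,0],[0,0,0]],[[0,0,0],[0,0,0]]])

```text
time_s: 13.98
position: [0.4476, 0.2011, 0.2843]
tool_rot: [1.925, 2.483, -0.0]
force: [0.3, 0.8, -0.1]
opening: 0.0425
```

Run:
```python
from w import *
from rig import snapshot
need(D2W(p[3]+.0285,p[4]-.005-.0115+.032,.157))
L=[p[3]+.057,-.0719,.125]
pts=W(p,[[L[0]+i*.014,L[1],.125+h] for i in(-1,1) for h in(.018,.058)])
a=snapshot('side'); cv2.imwrite('pics/s8f.png',a['image']);crop(a,310,160,380,240,8,'side8');pickle.dump(a,open('side8.pkl','wb'))
a=snapshot('top');  crop(a,200,95,386,243,4,'top8');pickle.dump(a,open('top8.pkl','wb'))
```

```text
t 13.975 pos [0.4476 0.2011 0.2843] duct [-0.1093  0.1875  0.2843] F [ 0.29  0.79 -0.12] op 0.0425
shift/40mm [ 4.184 -5.977 -3.182] turn/.15 [ 0.001  0.001 -0.046]
```

View pics/side8.png

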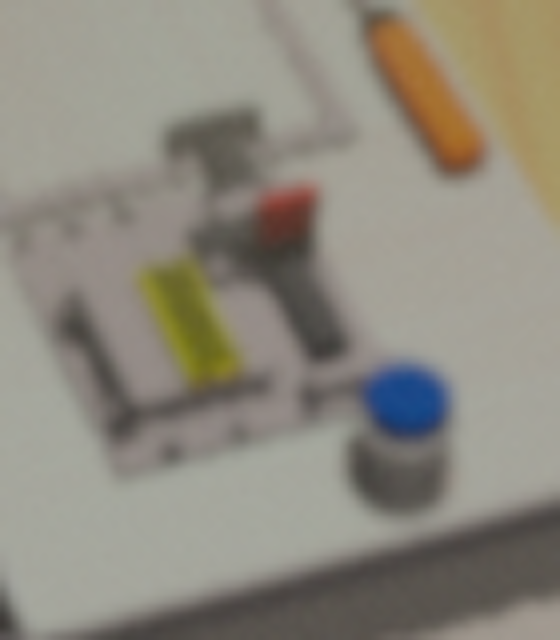

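View pics/top8.png

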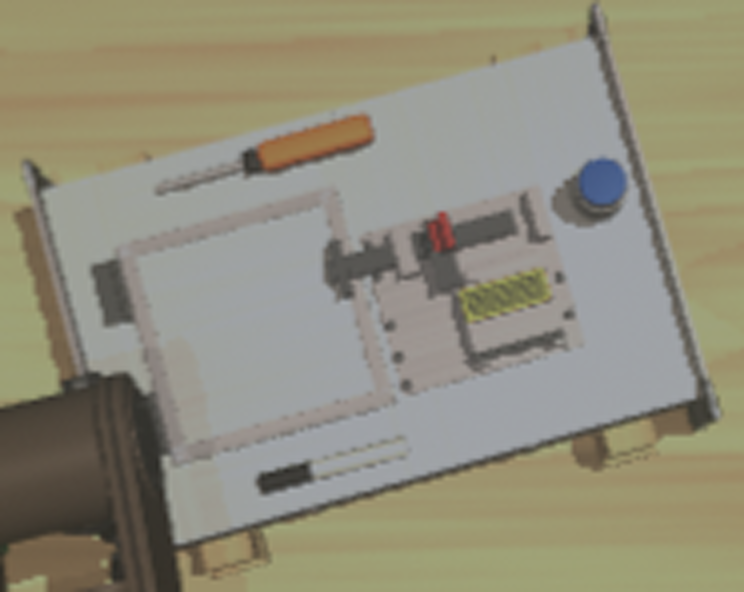

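Run:
```python
from w import *
for n,box in(('side',(322,188,345,212)),('top',(310,157,342,180))):
    A=pickle.load(open(n+'0.pkl','rb'))['image'];B=pickle.load(open(n+'8.pkl','rb'))['image']
    def cen(I,f,bx=None):
        I=I.astype(float)
        if f=='y': w=np.clip((I[...,1]+I[...,2])/2-I[...,0]-35,0,None)
        else: w=np.clip(I[...,2]-np.maximum(I[...,1],I[...,0])-30,0,None)
        m=np.zeros(w.shape); u0,v0,u1,v1=bx; m[v0:v1,u0:u1]=1; w=w*m
        v,u=np.mgrid[:w.shape[0],:w.shape[1]]; return np.array([(u*w).sum(),(v*w).sum()])/w.sum()
    print(n,'pad',cen(A,'y',box),cen(B,'y',box))
    rb=(338,178,358,202) if n=='side' else (300,143,328,162)
    a,b=cen(A,'r',rb),cen(B,'r',rb); print('lug',a,b)
    S=pickle.load(open(n+'0.pkl','rb')); d=onplane(S,b,.175)-onplane(S,a,.175); print('travel duct', (np.r_[d,0]@R(p[2])).round(4))
    for z in(.157,.151): print(proj(S,D2W(p[3],p[4],z)))
```

```text
side pad [333.3272225  200.31278252] [333.28694332 200.33742409]
lug [348.57420925 191.7323601 ] [345.32156134 185.10037175]
travel duct [0.0012 0.0334 0.    ]
[[333.34355507 199.07008787]]
[[333.29727705 200.27622851]]
top pad [325.46669442 168.43713572] [325.58427362 168.41255289]
lug [320.19342723 149.84413146] [310.04060914 152.47461929]
travel duct [0.0004 0.032  0.    ]
[[326.52074305 168.38327879]]
[[326.49957174 168.66455188]]
```

Run:
```python
from rig import *
print(sign_off())
```

```text
the job is handed in; nothing more can be done
None
```

The door is shut and the bolt is fully home and locked by the catch. I handed the job in at about 14 s on the robot's clock.

- **Door:** I pushed it down until it met a hard stop at about 13 N. The last pictures show it flat, with the bolt's end under the keeper strap.
- **Catch and bolt:** I held the catch down by about 6 mm with one fingertip and slid the bolt with the other until it hit its stop, where the push rose to about 15 N. Then I lifted clear.
- **Last checks:** The lug had moved 32.0 mm in the top camera and 33.4 mm in the side camera. The two differ by 1.4 mm, within the calibration. The yellow pad is back at its starting position to about 0.1 pixel in both cameras, so the catch sprang up.
- **Surroundings:** The jar, marker and screwdriver look unmoved in the last top picture. I judged that by eye and did not measure it, and I did not recheck the items on the bench. The gripper stood clear of everything.

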